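Park the plain tube on the sloping rest

TASK

Pick up the plain chromed tube from the bench and lay it lengthwise in the two saddles of the sloping rest, its lower end down by the foot stop, so that it lies along the slope and the next gripper can take it from the side. Lay it in without dropping it, let go, and leave the stepped shaft and the plug gauge where they lie.

Things in the scene. Friction and masses are not known exactly. Their poses are not given: they have to be found in the camera images.
- tube: plain straight chromed tube, 21 mm thick, 120 mm long, about 0.17 kg, lying on the bench. Origin: middle of its length, at its underside; y axis along the tube, z up. Does not roll easily. Grasp it across its middle; either end may be the lower one. A tall projector stands right behind the parts: carry things round in front of it, not over it.
- angle_rest: sloping rest fixed to the bench: dark base 145 x 70 x 10 mm; aluminium bed 130 x 56 mm at 30 degrees with two black saddles (flat floors 28 mm wide, flared sides 12 mm high) and a dark foot stop at its low end. Origin: centre of the underside; x level, from the low end (robot's side) to the high end (far side), z up. Top 0.11 m above the bench. Friction may hold a tube anywhere on the slope.
- seat (a point): on the rest midway between the saddles, level with their floors, 70 mm above the bench: a tube parked by the stop has its origin here. x: up the slope; z: square to the slope, up and towards the robot; y: across. Saddles at x = -55 to -33 and 33 to 55 mm, floors z = 0; between them free for fingers down to the bed at z = -12 mm. Stop: face at x = -61 mm, top at z = 18 mm.
- stepped_shaft: bystander: light grey turned shaft, 25 x 141 mm, thickest in its middle with thinner stepped ends, lying on the bench. Origin: middle, at its underside; y along it.
- plug_gauge: bystander: light grey double-ended plug gauge, 26 x 116 mm, thick heads and a thinner middle, lying on the bench. Origin: middle, at its underside; y along it.
Things that resemble listed ones, but are neither listed nor needed, are in the scene too. Leave any pink or red look-alike of the tube alone.

How it is judged:
By the outcome, as a careful person would: the job done as asked, in the order asked, and still so for the second after the job is handed in, with the robot touching nothing.
It also fails if it takes over 40 s, if anything falls off the work surface, if the arm or the gripper's body presses on something with over 40 N, if the wrist force passes 120 N, or if a joint passes its speed limit or range.

ROBOT

A 6-joint arm with a two-finger parallel gripper is mounted at the origin on a cart in front of the work surface, level with it; the furniture and walls round the work are solid. World frame = base frame: x ahead of the robot, y to its left, z up, the work surface at z = 0. Lengths are in mm, angles in rad, forces in N, time in s.
With the tool pointing down it reaches from about 275 to 850 mm from the base axis. Payload 19 kg.
Tool frame: the origin (TCP) lies between the finger pads; the fingertips stand 14 mm ahead of it and the grasp point (between the pads) lies 5 mm behind it (robot.tip_reach is the distance from the TCP to the fingertips, in mm); z points along the fingers, y is the line along which they close (so a half turn about z gives the same grasp; the last joint's range is limited). The gripper opens to 85 mm and grips with 20 to 120 N. Pads are 22 mm wide; open, the fingers measure 114 mm over their backs; the gripper's body (76 mm by 85 mm) begins 54 mm behind the grasp point. The pads swing forward as they close: fully open they stand 13 mm farther back than shut.
Start: joints at [1.2, 0.15, 1.437, -0, 1.554, -0.134], TCP at [134.898, 558.923, 245.267] pointing down, gripper open.
Joint ranges: [-2.8, 2.8], [-0.68, 2.1], [0.12, 2.68], [-1.39, 4.53], [0.16, 2.79], [-2.81, 2.81]. Speed limits (rad/s): [1.89, 1.89, 2.22, 3.01, 3.01, 3.01].

INTERFACE

Orientations are given as a 3x3 rotation matrix whose columns are the frame's x, y, z axes.
In Python, from workcell import robot gives the robot as it stands. The module is installed in compiled form; this text tells all that it offers.
- The arm moves only by the shell command python3 -m pendant 'ROWS'. ROWS is JSON, a list that holds one entry, the list of rows, each a list of 7 numbers: the finger opening in mm, from 0 to 85.4, then the shift along the world's x, y, z in mm, then the turn, a rotation vector about the world's x, y, z in degrees. A call has 1 to 12 rows; each row is the pose to reach, as a shift and turn from the pose commanded when the call began; what a row does not reach only later rows make up. A row lasts 1/10 s, in which the tool goes at most 50 mm and 8.59 degrees, less where a joint would pass 70% of its speed; a pose out of reach is approached as far as the arm can. A call with a gripper value outside its range is refused whole. The fingers move at their own pace and stop on an object; the grip force is fixed at half the most. Time passes only in rows, so rows that repeat a pose let the fingers close. It gives the time, the measured TCP pose, the force, the opening and the grip force at its end, in the units of the state.
- robot.sense(): the state, without advancing time (a new reading comes with each control period).
- robot.snapshot(name): name is "scene" or "top" or "wrist"; returns a dict with "pixels" (384x512x3 uint8, red, green, blue), "fx", "fy", "cx", "cy" (pixels), "k1" (the pictures are not rectified: a ray, as slopes to the right and down, at radius r is drawn at 1 + k1 r^2 times it, then the intrinsics apply), "pose" (4x4, takes a point from camera to world coordinates); the wrist camera has in their place "hand_eye" (4x4, takes a point from camera to tool coordinates, whose origin is the TCP and whose axes are the flange's). Camera axes: x right, y up, looking along -z (the intrinsics and any distortion apply to the point x, -y, -z); pixel columns grow to the right and rows downward; lengths in mm; the calibration is good to about 2 mm. A picture is of the moment at which its call begins: read the wrist's pose just before it. There is no depth.
- robot.sign_off(): hands the job in; it is judged then, once.
The state is a dict: "clock": time; "joint_positions": joint angles; "joint_vel": joint speeds; "effort": joint torques, N m; "tool_pos": TCP position; "tcp_rot": TCP orientation; "wrist_force": force on the tool from outside, world axes, zero at the start; "torque": the same for the moment, N m; "gripper_width": finger opening in mm; "grip_force": force on a finger pad.
Only numpy, scipy, OpenCV 4.12 (cv2) and the standard library are available. Lean on these libraries where they do the work, as an engineer would, in place of code of your own. Each camera call takes 0.05 s, during which the arm holds its last target. There are 200 camera calls.

## Working session

There is one attempt and no reset: what is moved stays moved. The work goes in short steps, Python scripts to look and compute and a shell command to move; the robot and the scene stay as the last step left them, time stands still between calls to the robot, and variables do not carry over. Pictures are saved under pics/ and viewed, at most 10 in all, crops included, and the job is handed in when it is done.

```bash
mkdir -p pics
python3 - <<'E'
from workcell import robot
import cv2,numpy as np,pickle
d={}
for n in("scene","top"):
    s=robot.snapshot(n);d[n]=s;cv2.imwrite(f"pics/{n}1.png",s["pixels"][:,:,::-1])
    print(n,s["fx"],s["fy"],s["cx"],s["cy"],s["k1"],np.round(s["pose"],3).tolist())
pickle.dump(d,open("d1.pkl","wb"))
s=robot.sense();print(s["clock"],np.round(s["tcp_rot"],3).tolist(),s["tool_pos"],s["gripper_width"])
E
```

```text
scene 360.66474088667024 360.66474088667024 258.9812256103623 190.3072153521178 -0.09230035521599719 [[0.682, 0.488, -0.545, -289.938], [-0.731, 0.464, -0.501, -901.94], [0.008, 0.74, 0.673, 1034.544], [0.0, 0.0, 0.0, 1.0]]
top 415.7919580470761 415.7919580470761 248.0091816300275 190.58139521623545 -0.08510281668908355 [[0.011, 0.991, -0.133, 329.211], [-1.0, 0.01, -0.01, -192.621], [-0.009, 0.133, 0.991, 1378.381], [0.0, 0.0, 0.0, 1.0]]
0.1 [[-0.972, 0.235, -0.0], [0.235, 0.972, -0.001], [0.0, -0.001, -1.0]] [134.85513215 558.77062842 244.75774074] 84.96138941010922
```

View pics/scene1.png

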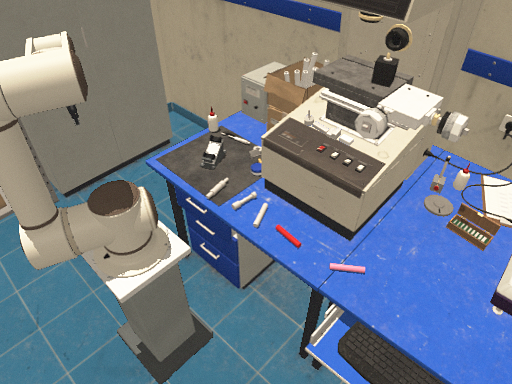

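View pics/top1.png

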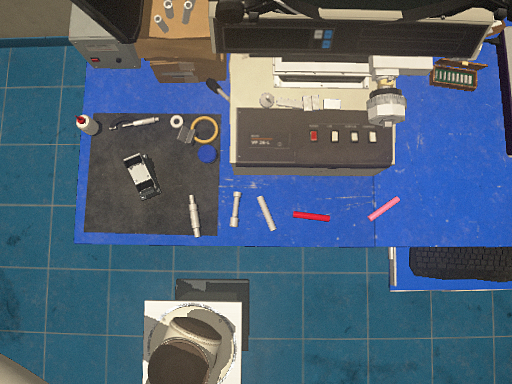

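The top view shows the stepped shaft at (195,215), the plug gauge at (235,209), the plain tube at (266,213) and the rest at (141,176). The red and pink look-alikes lie to the right. I'll enlarge the work area and cast the rays.

```bash
cat > h.py <<'E'
import numpy as np,cv2
def ray(s,u,v,P=None):
    P=s["pose"] if P is None else P
    K=np.array([[s["fx"],0,s["cx"]],[0,s["fy"],s["cy"]],[0,0,1.]])
    d=np.array([u-s["cx"],v-s["cy"]])/s["fx"]; x=d.copy()
    for _ in range(30): x=d/(1+s["k1"]*(x@x))
    return P[:3,3],P[:3,:3]@np.array([x[0],-x[1],-1])
def onz(s,u,v,z,P=None):
    o,d=ray(s,u,v,P); return o+d*(z-o[2])/d[2]
def proj(s,p,P=None):
    P=s["pose"] if P is None else P
    c=P[:3,:3].T@(np.asarray(p,float)-P[:3,3]); x=np.array([c[0],-c[1]])/-c[2]
    x=x*(1+s["k1"]*(x@x)); return x*s["fx"]+[s["cx"],s["cy"]]
def tri(r1,r2):
    (a,u),(b,v)=r1,r2; t=np.linalg.lstsq(np.c_[u,-v],b-a,rcond=None)[0]
    p,q=a+u*t[0],b+v*t[1]; return (p+q)/2,np.linalg.norm(p-q)
E
python3 - <<'E'
import pickle;from h import *
d=pickle.load(open("d1.pkl","rb"));t=d["top"];im=t["pixels"]
hsv=cv2.cvtColor(im,cv2.COLOR_RGB2HSV)
m=((hsv[...,1]<60)&(hsv[...,2]>110)).astype(np.uint8);m[:188]=0;m[240:]=0;m[:,:180]=0;m[:,285:]=0
n,l,st,c=cv2.connectedComponentsWithStats(m)
for i in range(1,n):
    if st[i,4]<40: continue
    ys,xs=np.where(l==i);P=np.array([onz(t,x,y,10.5)[:2] for x,y in zip(xs,ys)])
    (cx,cy),wh,a=cv2.minAreaRect(P.astype(np.float32));e=np.linalg.svd(P-P.mean(0),full_matrices=False)[2][0]
    print(c[i].round(1),st[i,4],"center",round(cx,1),round(cy,1),np.round(wh,1),"yaw",np.degrees(np.arctan2(e[1],e[0])).round(1))
s=d["scene"]["pixels"]
a=cv2.resize(im[135:245,100:290],None,fx=4,fy=4,interpolation=2)
b=cv2.resize(s[125:175,185:245],None,fx=6,fy=6,interpolation=2)
c=cv2.resize(im[140:210,110:170],None,fx=6,fy=6,interpolation=2)
o=np.zeros((420,740,3),np.uint8);o[:300,:360]=b;o[:420,370:730]=c
cv2.imwrite("pics/crop1.png",o[:,:,::-1])
E
```

```text
[234.8 209.7] 205 center 450.9 -135.6 [ 25.2 115.2] yaw 173.8
[193.7 215.9] 276 center 428.3 0.1 [138.5  25.2] yaw -169.7
[266.  212.9] 233 center 439.4 -238.8 [120.   21.7] yaw -156.9
```

View pics/crop1.png

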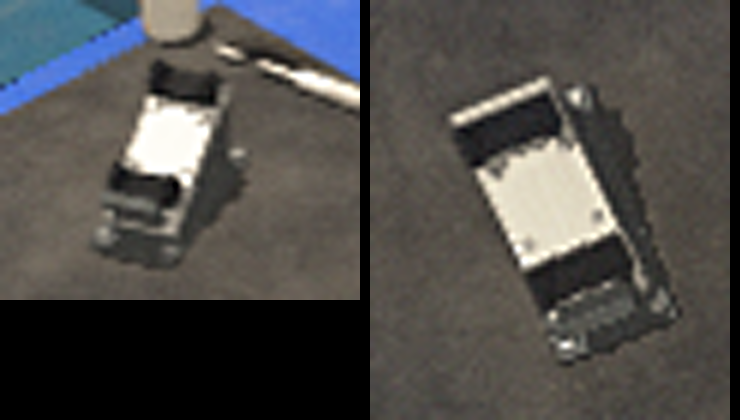

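The crop shows the rest with its high end up-left and its foot stop and screws down-right. The white bed between the saddles is centred near crop (553,203). Next: where this puts the seat.

Run:
```python
import pickle;from h import *
d=pickle.load(open("d1.pkl","rb"));t=d["top"];s=d["scene"]
f=lambda x,y:(110+(x-370)/6-.5,140+y/6-.5)
g=lambda x,y:(185+x/6-.5,125+y/6-.5)
print(onz(t,*f(553,203),59.6),onz(s,*g(170,140),59.6),tri(ray(t,*f(553,203)),ray(s,*g(170,140))))
A=onz(t,*f(450,122),100);B=onz(t,*f(548,78),100);print(A,B,B-A,np.degrees(np.arctan2(*(B-A)[:2])))
a=onz(t,*f(570,352),10);b=onz(t,*f(672,306),10);print(a,b,np.linalg.norm(b-a),np.degrees(np.arctan2(*(b-a)[:2])))
from workcell import robot
w=robot.snapshot("wrist");print(np.round(w["hand_eye"],3).tolist(),w["fx"],w["cx"],w["cy"],w["k1"])
```

```text
[558.8276285  171.92182702  59.6       ] [565.79540244 177.15807795  59.6       ] (array([558.18313853, 169.10869833,  67.47938939]), np.float64(1.9290344020138035))
[594.78518663 218.07262686 100.        ] [618.77156309 166.69876417 100.        ] [ 23.98637646 -51.37386269   0.        ] 154.97220258131668
[483.4491444 172.1504792  10.       ] [509.82327939 115.81030745  10.        ] 62.207796535345274 154.9146210996923
[[-0.0, 0.951, 0.31, 79.4], [1.0, 0.0, 0.0, -0.334], [0.0, 0.31, -0.951, -129.983], [0.0, 0.0, 0.0, 1.0]] 320.52077994532056 255.50075994384719 190.59694417572314 -0.03625778507016
```

Measured so far:
- **Tube:** centre (439,-239), yaw 23°, 120 x 21.7 mm, which matches its given size.
- **Rest:** yaw about 25°, seat near (554,170,70).

I'll move the wrist camera over the rest to refine the seat, then on to the tube.

```bash
python3 -m pendant '[[[85,35,-37,8,0,0,3],[85,70,-74,15,0,0,6],[85,105,-111,20,0,0,10],[85,140,-147,30,0,0,13],[85,175,-184,40,0,0,17],[85,210,-220,50,0,0,20],[85,240,-252,55,0,0,24],[85,270,-284,60,0,0,27],[85,300,-315,60,0,0,31],[85,330,-347,60,0,0,34],[85,360,-379,60,0,0,38],[85,375,-394,60,0,0,38]]]'; python3 -m pendant '[[[85,0,0,0,0,0,0],[85,0,0,0,0,0,0],[85,0,0,0,0,0,0]]]'
python3 - <<'E'
from workcell import robot
import cv2,numpy as np,pickle
s=robot.sense();w=robot.snapshot("wrist")
T=np.eye(4);T[:3,:3]=s["tcp_rot"];T[:3,3]=s["tool_pos"];w["pose"]=T@w["hand_eye"]
pickle.dump(w,open("w1.pkl","wb"));cv2.imwrite("pics/w1.png",w["pixels"][:,:,::-1])
print(s["tool_pos"],s["tcp_rot"],s["joint_positions"],s["clock"])
E
```

```text
clock: 1.35
tool_pos: [511.6, 162.3, 304.7]
tcp_rot: [[-0.91, -0.414, -0.001], [-0.414, 0.91, -0.001], [0.001, -0.0, -1.0]]
wrist_force: [-0.8, 0.1, 0.1]
gripper_width: 84.7
grip_force: 0.0
clock: 1.65
tool_pos: [509.4, 165.5, 305.3]
tcp_rot: [[-0.91, -0.414, -0.0], [-0.414, 0.91, 0.0], [0.0, 0.0, -1.0]]
wrist_force: [-0.8, 0.4, 0.6]
gripper_width: 84.8
grip_force: 0.0
[509.41198283 165.48643574 305.30393834] [[-9.10220683e-01 -4.14123534e-01 -8.32542644e-05]
 [-4.14123541e-01  9.10220680e-01  8.36175876e-05]
 [ 4.11517422e-05  1.10588008e-04 -9.99999993e-01]] [ 1.70165301e-01  5.47949360e-02  1.42274719e+00  9.69303743e-05
  1.66411842e+00 -1.82760168e+00] 1.65
```

View pics/w1.png

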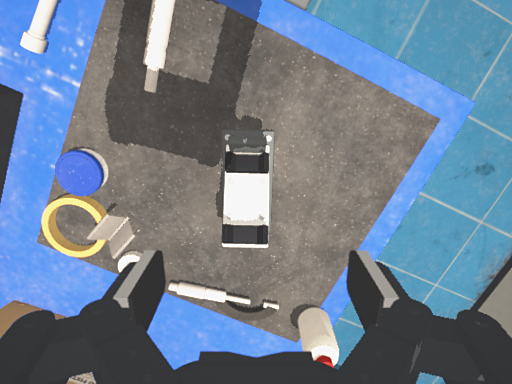

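The wrist view shows the rest upright, foot stop up at about (248,138), bed from (222..271) and high end at row 247; it is nearly aligned with the image columns. A zoomed crop will give edge points.

Run:
```python
import pickle;from h import *
w=pickle.load(open("w1.pkl","rb"))
c=cv2.resize(w["pixels"][120:256,205:290],None,fx=4.4,fy=4.4,interpolation=2)[:600]
for k in range(0,9): cv2.putText(c,str(205+10*k),(int(44*k),10),0,.3,(255,255,0));cv2.line(c,(44*k,0),(44*k,5),(255,0,0),1)
for k in range(0,14): cv2.putText(c,str(120+10*k),(0,44*k+4),0,.3,(255,255,0))
cv2.imwrite("pics/w1c.png",c[:,:,::-1])
# predicted pixels of model points for seat guess
S=np.array([554.5,170.5,70]);y=np.radians(25);ex=np.array([np.cos(y),np.sin(y),0]);ey=np.array([-np.sin(y),np.cos(y),0])
X=ex*np.cos(np.pi/6)+[0,0,.5];N=-ex*.5+[0,0,np.cos(np.pi/6)]
for p in [(-33,14,0),(-33,-14,0),(33,14,0),(33,-14,0),(-61,28,18),(-61,-28,18),(65,28,-12),(65,-28,-12)]:
    print(p,proj(w,S+X*p[0]+ey*p[1]+N*p[2]).round(1))
```

```text
(-33, 14, 0) [255.5 166.9]
(-33, -14, 0) [232.6 167.1]
(33, 14, 0) [255.9 220.7]
(33, -14, 0) [232.2 220.9]
(-61, 28, 18) [267.  139.9]
(-61, -28, 18) [219.9 140.4]
(65, 28, -12) [267.9 248.4]
(65, -28, -12) [221.2 248.8]
```

View pics/w1c.png

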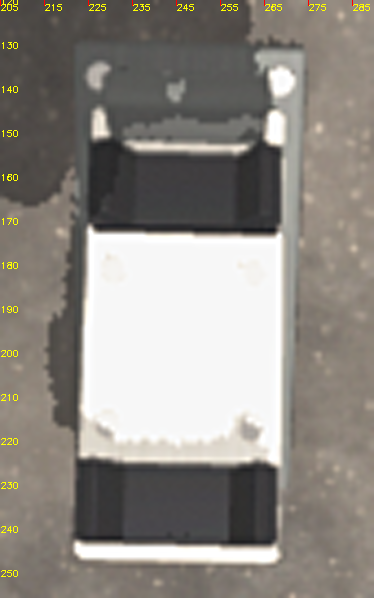

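Run:
```python
import pickle;from h import *
w=pickle.load(open("w1.pkl","rb"))
f=lambda X,Y:(205+X/4.4-.5,120+Y/4.4-.5)
obs={"lowsad up edge":((-33,-12),(135,235),233),"upsad low edge":((33,0),(122,228),463),"bed end":((65,-12),(76,278),561),"upsad up edge":((55,0),(122,228),542),"lowsad low":((-55,0),(135,235),152)}
for k,((x,z),(a,b),Y) in obs.items():
    h=70+x*.5+z*np.cos(np.pi/6); A=onz(w,*f(a,Y),h);B=onz(w,*f(b,Y),h)
    off=x*np.cos(np.pi/6)-z*.5
    print(k,"mid",((A+B)/2).round(1),"width",np.linalg.norm(B-A).round(1),"horiz off",round(off,1))
```

```text
lowsad up edge mid [536.2 164.9  43.1] width 28.7 horiz off -22.6
upsad low edge mid [584.9 184.8  86.5] width 28.6 horiz off 28.6
bed end mid [608.9 196.2  92.1] width 54.9 horiz off 62.3
upsad up edge mid [601.2 192.4  97.5] width 28.2 horiz off 47.6
lowsad low mid [514.8 155.3  42.5] width 28.3 horiz off -47.6
```

All five edges agree: floor widths are 28 to 29 mm, seat ≈ (558,174,70), rest yaw ≈ 23.2°. Now to look at the tube from above.

```bash
python3 -m pendant '[[[85,-15,-35,0,0,0,0],[85,-30,-78,0,0,0,0],[85,-45,-120,0,0,0,0],[85,-60,-163,0,0,0,0],[85,-70,-207,-10,0,0,0],[85,-70,-250,-30,0,0,0],[85,-70,-290,-55,0,0,0],[85,-70,-330,-80,0,0,0],[85,-70,-370,-105,0,0,0],[85,-70,-405,-130,0,0,-1],[85,-70,-405,-140,0,0,-1],[85,-70,-405,-140,0,0,-1]]]'; python3 -m pendant '[[[85,0,0,0,0,0,0],[85,0,0,0,0,0,0],[85,0,0,0,0,0,0]]]' |head -2
cat > look.py <<'E'
import sys,cv2,numpy as np,pickle
from workcell import robot
s=robot.sense();w=robot.snapshot("wrist")
T=np.eye(4);T[:3,:3]=s["tcp_rot"];T[:3,3]=s["tool_pos"];w["pose"]=T@w["hand_eye"]
n=sys.argv[1];pickle.dump(w,open(n+".pkl","wb"));cv2.imwrite(f"pics/{n}.png",w["pixels"][:,:,::-1])
print(s["tool_pos"].round(1),s["tcp_rot"].round(3).tolist(),s["joint_positions"].round(2),s["clock"],s["wrist_force"].round(1),s["gripper_width"])
E
python3 look.py w2
python3 - <<'E'
import pickle;from h import *
t=pickle.load(open("w2.pkl","rb"));im=t["pixels"]
hsv=cv2.cvtColor(im,cv2.COLOR_RGB2HSV)
m=((hsv[...,1]<70)&(hsv[...,2]>110)).astype(np.uint8)
n,l,st,c=cv2.connectedComponentsWithStats(m)
for i in range(1,n):
    if st[i,4]<300: continue
    ys,xs=np.where(l==i);P=np.array([onz(t,x,y,10.5)[:2] for x,y in zip(xs,ys)])
    (cx,cy),wh,a=cv2.minAreaRect(P.astype(np.float32));e=np.linalg.svd(P-P.mean(0),full_matrices=False)[2][0]
    print(c[i].round(1),st[i],"center",round(cx,1),round(cy,1),np.round(wh,1),"yaw",np.degrees(np.arctan2(e[1],e[0])).round(1))
E
```

```text
clock: 2.9
tool_pos: [439.3, -239.4, 163.9]
tcp_rot: [[-0.918, -0.397, -0.002], [-0.397, 0.918, 0.002], [0.001, 0.002, -1.0]]
wrist_force: [0.3, -0.4, -0.2]
gripper_width: 85.1
grip_force: 0.0
clock: 3.2
tool_pos: [440.4, -239.5, 166.3]
[ 440.4 -239.5  166.3] [[-0.917, -0.399, 0.001], [-0.399, 0.917, -0.001], [-0.001, -0.002, -1.0]] [-0.65  0.04  1.72 -0.    1.38 -2.63] 3.2 [-0.9 -0.1 -0.1] 84.93847185805802
[388.5  66.4] [ 205    0  307  152 2217] center 304.5 -184.7 [ 54.4 300.5] yaw 94.2
[370.7  12.4] [349   0  46  29 803] center 277.4 -207.9 [18.6 38. ] yaw 99.7
[257.7 171.7] [ 247  109   24  131 2904] center 441.1 -237.3 [124.9  20.4] yaw 22.9
[455.4 253. ] [  384   171   128   148 10709] center 439.1 -26.5 [183.5 130.4] yaw 54.4
[351.9 224.4] [ 307  172   90  110 2719] center 454.6 -134.8 [ 29.7 123. ] yaw -5.7
[ 40.8 288.8] [   0  246  110   92 5128] center 664.0 -384.5 [121.9 115.6] yaw 121.3
[132.4 278.8] [113 251  43  57 708] center 591.4 -314.3 [18.3 80.5] yaw -8.9
[378.6 278.8] [356 251  43  57 714] center 489.0 -79.3 [80.3 18.7] yaw 56.0
[200.  338.1] [ 147  304  145   66 4137] center 651.8 -200.6 [ 81.5 158.7] yaw 103.1
[344.6 339.4] [ 320  309   45   54 1010] center 573.5 -71.5 [26.4 79. ] yaw 0.2
```

View pics/w2.png

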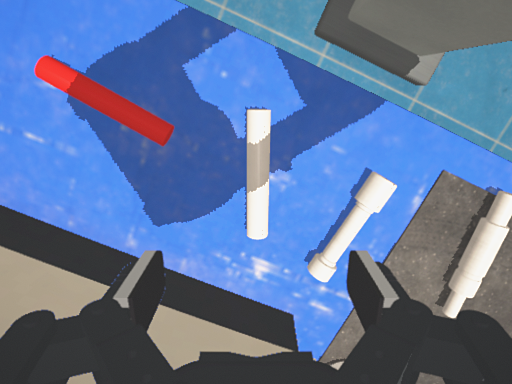

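The tube is centred at about (258,172) in the wrist picture and lines up with the tool. The red decoy and the plug gauge are clear of the fingers. Descending to grasp.

```bash
python3 -m pendant '[[[60,0,1,-40,0,0,-0.5],[60,0,1,-80,0,0,-0.5],[60,0,1,-115,0,0,-0.5],[60,0,1,-135,0,0,-0.5],[60,0,1,-145,0,0,-0.5],[60,0,1,-150,0,0,-0.5],[60,0,1,-150,0,0,-0.5],[60,0,1,-150,0,0,-0.5]]]'; python3 -m pendant '[[[10,0,0,0,0,0,0],[10,0,0,0,0,0,0],[10,0,0,0,0,0,0],[10,0,0,0,0,0,0],[10,0,0,0,0,0,0],[10,0,0,0,0,0,0],[10,0,0,0,0,0,0],[10,0,0,0,0,0,0]]]'
```

```text
clock: 4.05
tool_pos: [440.5, -239.4, 16.4]
tcp_rot: [[-0.921, -0.39, 0.001], [-0.39, 0.921, -0.001], [-0.001, -0.002, -1.0]]
wrist_force: [0.4, -0.2, -0.3]
gripper_width: 60.3
grip_force: 0.0
clock: 4.85
tool_pos: [440.1, -239.2, 16.0]
tcp_rot: [[-0.921, -0.39, 0.001], [-0.39, 0.921, -0.001], [-0.0, -0.001, -1.0]]
wrist_force: [-2.5, 2.1, 8.1]
gripper_width: 20.0
grip_force: 60.0
```

Gripped: opening 20 mm, force 60 N. Next: lift, carry round in front of the projector, and tilt 30°.

```bash
python3 -m pendant '[[[10,0,0,15,0,0,0],[10,0,0,50,0,0,0],[10,0,0,95,0,0,0],[10,0,15,135,0,0,0],[10,0,50,160,0,0,0],[10,5,90,170,1.6,-3.7,0],[10,10,135,175,3.2,-7.4,0],[10,15,180,175,4.8,-11.1,0],[10,20,225,175,6.3,-14.7,0],[10,30,270,175,7.9,-18.4,0],[10,40,310,175,9.5,-22.1,0],[10,50,345,170,11,-25.8,0]]]'; python3 -m pendant '[[[10,10,15,-5,0.8,-1.8,0.1],[10,15,30,-15,0.8,-1.8,0.1],[10,20,40,-20,0.8,-1.8,0.1],[10,20,40,-20,0.8,-1.8,0.1],[10,20,40,-20,0.8,-1.8,0.1],[10,20,40,-20,0.8,-1.8,0.1]]]'; python3 look.py w3
python3 - <<'E'
from workcell import robot
import numpy as np
R=robot.sense()["tcp_rot"];print("tube az",np.degrees(np.arctan2(-R[1,0],-R[0,0])),"elev",np.degrees(np.arcsin(-R[2,0])),"roll",R[2,1])
E
```

```text
clock: 6.05
tool_pos: [490.0, 107.8, 186.3]
tcp_rot: [[-0.811, -0.39, 0.436], [-0.343, 0.921, 0.186], [-0.474, 0.001, -0.88]]
wrist_force: [0.4, -0.5, -3.2]
gripper_width: 19.6
grip_force: 59.0
clock: 6.65
tool_pos: [510.0, 145.4, 165.7]
tcp_rot: [[-0.797, -0.391, 0.46], [-0.338, 0.92, 0.197], [-0.5, 0.002, -0.866]]
wrist_force: [0.2, 0.4, -2.6]
gripper_width: 19.9
grip_force: 59.1
[510.  145.4 165.7] [[-0.797, -0.391, 0.46], [-0.338, 0.92, 0.197], [-0.5, 0.002, -0.866]] [ 0.02 -0.2   2.03  0.25  0.84 -2.08] 6.65 [ 0.2  0.4 -2.6] 19.942011462679783
tube az 22.96168757319896 elev 30.038353069359548 roll 0.0015203517503187232
```

View pics/w3.png

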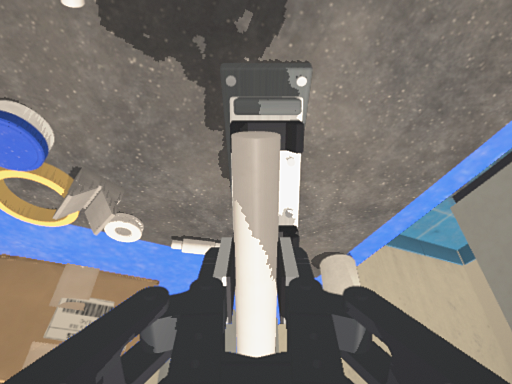

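The tube sits square in the pads, lower end at rows ~133 (cols 232–280), and the rest lies slightly right of it as expected. I'll take a zoomed crop to pin down the stop and the lateral offset.

Run:
```python
import pickle;from h import *
w=pickle.load(open("w3.pkl","rb"))
c=cv2.resize(w["pixels"][55:245,205:325],None,fx=3.1,fy=3.1,interpolation=2)
for k in range(0,12): cv2.putText(c,str(205+10*k),(int(31*k),8),0,.28,(255,255,0))
for k in range(0,19): cv2.putText(c,str(55+10*k),(0,31*k+4),0,.28,(255,255,0))
g=cv2.convertScaleAbs(c,alpha=2.2,beta=10)
cv2.imwrite("pics/w3c.png",np.hstack([c,g])[:,:,::-1])
S=np.array([558,173.8,70]);y=np.radians(23.2);ex=np.array([np.cos(y),np.sin(y),0]);ey=np.array([-np.sin(y),np.cos(y),0])
X=ex*np.cos(np.pi/6)+[0,0,.5];N=-ex*.5+[0,0,np.cos(np.pi/6)]
for p in [(-33,14,0),(-33,14,-12),(-33,28,-12),(33,28,-12),(-55,14,0),(-55,-14,0),(-61,28,18),(-61,-28,18),(-65,28,-12)]:
    print(p,proj(w,S+X*p[0]+ey*p[1]+N*p[2]).round(1))
P=w["pose"]@np.linalg.inv(w["hand_eye"]);R,T=P[:3,:3],P[:3,3]
for p in[(60,0,16),(60,0,16-21),(60,10.5,5.5),(60,-10.5,5.5)]: print("tube",p,proj(w,T+R@np.array(p,float)).round(1))
print("tcp in seat",[(T-S)@a for a in(X,ey,N)])
```

```text
(-33, 14, 0) [283.9 149.8]
(-33, 14, -12) [282.6 146.9]
(-33, 28, -12) [300.2 146.8]
(33, 28, -12) [297.2 223.3]
(-55, 14, 0) [284.6 120.3]
(-55, -14, 0) [246.6 120.4]
(-61, 28, 18) [307.7 113.9]
(-61, -28, 18) [225.2 114.2]
(-65, 28, -12) [301.8 105.4]
tube (60, 0, 16) [256.3 130.3]
tube (60, 0, -5) [256.5 137.4]
tube (60, 10.5, 5.5) [281.4 133.6]
tube (60, -10.5, 5.5) [231.4 133.6]
tcp in seat [np.float64(-0.023034317837009155), np.float64(-7.219722356729857), np.float64(110.50110333674654)]
```

View pics/w3c.png

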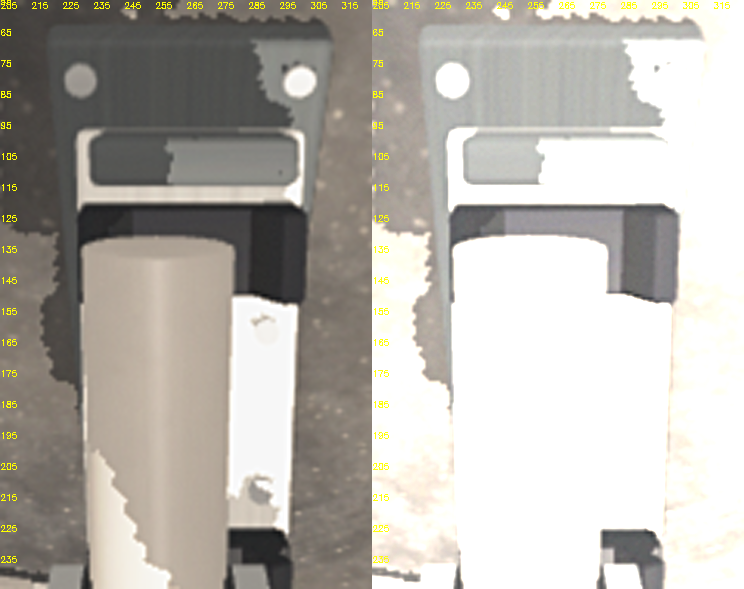

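The floor edges read +0.8 mm in y and about +1 mm uphill from prediction. The tube lies where predicted in the pads. Sideways shift first, then down square to the slope in stages.

```bash
cat > rel.py <<'E'
from workcell import robot
import numpy as np
S=np.array([558,173.8,70]);y=np.radians(23.2);ex=np.array([np.cos(y),np.sin(y),0]);ey=np.array([-np.sin(y),np.cos(y),0])
X=ex*np.cos(np.pi/6)+[0,0,.5];N=-ex*.5+[0,0,np.cos(np.pi/6)]
s=robot.sense();R=s["tcp_rot"];f=s["wrist_force"]
print("tcp in seat",[round((s["tool_pos"]-S)@a,1) for a in(X,ey,N)],"F",[round(f@a,1) for a in(X,ey,N)],"az",np.degrees(np.arctan2(-R[1,0],-R[0,0])).round(2),"el",np.degrees(np.arcsin(-R[2,0])).round(2),s["gripper_width"].round(1),s["clock"])
E
python3 -m pendant '[[[10,-0.4,4,1,0,0,0.2],[10,-0.7,8.3,1.5,0,0,0.2],[10,8,12,-14,0,0,0.2],[10,16,15.5,-30,0,0,0.2],[10,24,19,-45,0,0,0.2],[10,29,21,-55,0,0,0.2],[10,31.7,22.2,-59.6,0,0,0.2],[10,31.7,22.2,-59.6,0,0,0.2],[10,31.7,22.2,-59.6,0,0,0.2]]]'; python3 rel.py
```

```text
clock: 7.6
tool_pos: [541.7, 168.1, 106.3]
tcp_rot: [[-0.796, -0.395, 0.459], [-0.341, 0.919, 0.199], [-0.501, 0.002, -0.866]]
wrist_force: [0.6, -0.5, -1.8]
gripper_width: 19.7
grip_force: 59.2Traceback (most recent call last):
  File "rel.py", line 6, in <module>
    print("tcp in seat",[round((s["tool_pos"]-S)@a,1) for a in(X,ey,N)],"F",[round(f@a,1) for a in(X,ey,N)],"az",np.degrees(np.arctan2(-R[1,0],-R[0,0])).round(2),"el",np.degrees(np.arcsin(-R[2,0])).round(2),s["gripper_width"].round(1),s["clock"])
                                                                                                                                                                                                               ^^^^^^^^^^^^^^^^^^^^^^^^
AttributeError: 'float' object has no attribute 'round'
```

```bash
sed -i 's/s\["gripper_width"\].round(1)/s["gripper_width"]/' rel.py; python3 rel.py
python3 -m pendant '[[[10,3.5,1.5,-6.5,0,0,0],[10,6,2.6,-11.5,0,0,0],[10,8,3.5,-15,0,0,0],[10,9.2,3.9,-17.3,0,0,0],[10,9.2,3.9,-17.3,0,0,0],[10,9.2,3.9,-17.3,0,0,0]]]' >/dev/null; python3 rel.py; python3 look.py w4 >/dev/null
```

```text
tcp in seat [np.float64(3.2), np.float64(1.2), np.float64(40.0)] F [np.float64(-0.6), np.float64(-0.7), np.float64(-1.8)] az 23.2 el 30.05 19.66013966282799 7.6
tcp in seat [np.float64(2.8), np.float64(1.2), np.float64(19.6)] F [np.float64(-1.5), np.float64(-0.1), np.float64(-1.5)] az 23.19 el 30.01 19.892842693896956 8.2
```

View pics/w4.png

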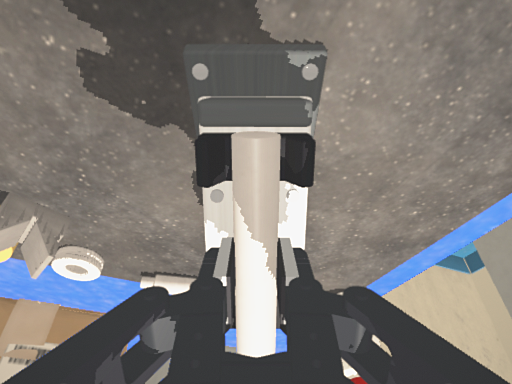

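The tube (centre col ~256) is centred in the lower saddle (cols 196–315), and its end (row ~133) is just uphill of the stop (row ~126). Feeling down to contact now.

```bash
python3 -m pendant '[[[10,0.5,0.2,-0.9,0,0,0],[10,0.9,0.4,-1.7,0,0,0],[10,1.2,0.5,-2.2,0,0,0],[10,1.2,0.5,-2.2,0,0,0]]]' >/dev/null; python3 rel.py; python3 -m pendant '[[[10,0.2,0.1,-0.4,0,0,0],[10,0.5,0.2,-0.9,0,0,0],[10,0.5,0.2,-0.9,0,0,0]]]' >/dev/null; python3 rel.py
```

```text
tcp in seat [np.float64(3.1), np.float64(1.2), np.float64(18.6)] F [np.float64(-19.4), np.float64(1.2), np.float64(59.0)] az 23.26 el 30.03 19.452816361114557 8.65
tcp in seat [np.float64(3.2), np.float64(1.2), np.float64(18.5)] F [np.float64(-30.8), np.float64(1.8), np.float64(95.9)] az 23.3 el 30.02 19.632284985942434 8.95
```

Contact: the tube is seated, but the push is too hard. Easing off before anything else.

```bash
python3 -m pendant '[[[10,-0.6,-0.2,1.1,0,0,0],[10,-1.1,-0.5,2.0,0,0,0],[10,-1.1,-0.5,2.0,0,0,0]]]' >/dev/null; python3 rel.py
```

```text
tcp in seat [np.float64(3.2), np.float64(1.1), np.float64(18.8)] F [np.float64(-6.9), np.float64(-0.2), np.float64(21.4)] az 23.2 el 30.06 19.58443771389796 9.25
```

```bash
python3 -m pendant '[[[10,-0.8,-0.3,-0.2,0,0,0],[10,-1.5,-0.7,-0.5,0,0,0],[10,-2.2,-0.9,-0.9,0,0,0],[10,-2.2,-0.9,-0.9,0,0,0]]]' >/dev/null; python3 rel.py
```

```text
tcp in seat [np.float64(0.7), np.float64(1.0), np.float64(18.8)] F [np.float64(2.0), np.float64(-0.2), np.float64(4.4)] az 23.2 el 30.06 19.361205570824538 9.65
```

Light seating force of 4 N, about 1–2 mm off the stop. Releasing.

```bash
python3 -m pendant '[[[24,0,0,0,0,0,0],[30,0,0,0,0,0,0],[45,0,0,0,0,0,0],[55,0,0,0,0,0,0],[55,0,0,0,0,0,0],[55,0,0,0,0,0,0]]]' |tail -3; python3 rel.py
python3 -m pendant '[[[55,-3,-1,6,0,0,0],[55,-9,-4,17,0,0,0],[55,-18,-8,35,0,0,0],[55,-28,-12,52,0,0,0],[55,-37,-16,70,0,0,0],[55,-46,-20,87,0,0,0],[55,-55,-24,104,0,0,0],[55,-64,-28,121,0,0,0],[55,-64,-28,121,0,0,0],[55,-64,-28,121,0,0,0]]]'|tail -4; python3 look.py w5
python3 - <<'E'
from workcell import robot
import cv2,numpy as np
a=cv2.imread("pics/w5.png");t=robot.snapshot("top")["pixels"][:,:,::-1]
b=cv2.resize(t[130:250,100:290],None,fx=2,fy=2,interpolation=2)
o=np.zeros((384+0,800,3),np.uint8);o[:,:420]=a[:,46:466];o[:240,420:]=b
cv2.imwrite("pics/fin.png",o)
E
```

```text
wrist_force: [-0.4, 0.0, -0.3]
gripper_width: 54.8
grip_force: 0.0
tcp in seat [np.float64(0.3), np.float64(1.2), np.float64(18.7)] F [np.float64(-0.4), np.float64(0.2), np.float64(-0.1)] az 23.19 el 30.01 54.77957008787203 10.25
tcp_rot: [[-0.795, -0.394, 0.46], [-0.341, 0.919, 0.199], [-0.501, 0.001, -0.865]]
wrist_force: [0.9, -0.2, -0.0]
gripper_width: 55.4
grip_force: 0.0
[485.1 143.2 208. ] [[-0.795, -0.394, 0.46], [-0.341, 0.919, 0.199], [-0.501, 0.001, -0.865]] [ 0.01 -0.3   2.01  0.24  0.95 -2.05] 11.25 [ 0.9 -0.2 -0. ] 55.3563432929429
```

View pics/fin.png

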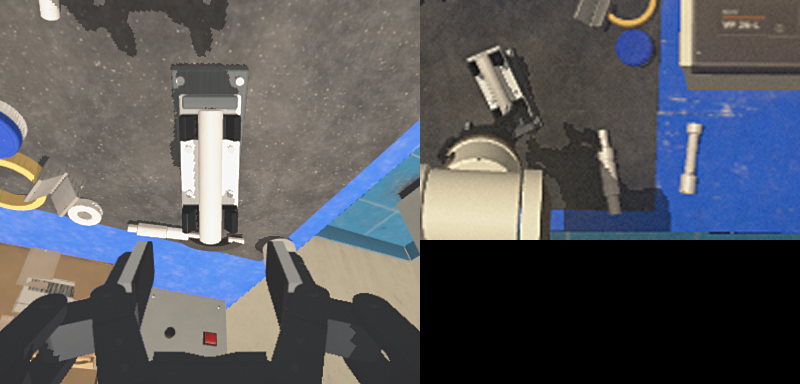

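The tube lies centred in both saddles, from (210,108) at the foot stop to (210,242). The gripper is clear and the stepped shaft and plug gauge are where they were. Handing in.

```bash
python3 -c "
from workcell import robot
print(robot.sign_off())"
```

```text
the job is handed in; nothing more can be done
None
```

The tube lies lengthwise in both saddles with its lower end within about 2 mm of the foot stop, released with the gripper clear and the stepped shaft and plug gauge untouched; it was handed in at about 11 s, with a brief seating push of about 100 N at the wrist against the 120 N limit.

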